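# Screw the cassette clamp down with fingertip strokes

### The arm

A 6-joint arm with a two-finger parallel gripper is mounted at the origin on a cart in front of the work surface, level with it; the furniture and walls round the work are solid. World frame = base frame: x ahead of the robot, y to its left, z up, the work surface at z = 0. Lengths are in m, angles in degrees, forces in N, time in s.
With the tool pointing down it reaches from about 0.35 to 0.875 m from the base axis. Payload 4.2 kg.
Tool frame: the origin (TCP) lies on the front face of the gripper's body, between the roots of the fingers; the fingertips stand 70 mm ahead of it and the grasp point (between the pads) lies 51 mm ahead of it (r.nose_length is the distance from the TCP to the fingertips, in m); z points along the fingers, y is the direction in which the jaws open and shut (so a half turn about z gives the same grasp; the last joint's range is limited). The gripper opens to 87 mm and grips with 3 to 60 N. Pads are 19 mm wide; open, the fingers measure 117 mm over their backs; the gripper's body (75 mm by 190 mm) begins 51 mm behind the grasp point.
Start: joints at [-55.714, 22.042, 0.453, 0, -68.411, -14.817], TCP at [0.208, -0.589, 0.292] pointing down, gripper open.
Joint ranges: [-179.83, 179.83], [-69.29, 118.12], [-61.27, 80.66], [-181.25, 117.63], [-171.15, -9.14], [-177.46, 177.46]. Speed limits (degrees/s): [159.86, 159.86, 180, 180, 180, 180].

### API

Orientations are given as a 3x3 rotation matrix whose columns are the frame's x, y, z axes.
In Python, from station import telemetry, capture, order, r gives the robot as it stands.
- The arm moves only by the tool drive_tool, never from a script. Its argument "series" is a list of rows, each a list of 4 numbers: the shift along the tool's x, y, z as a fraction of full scale, then the turn about the tool's z as a fraction of full scale. In form: [[dx, dy, dz, turn], ...]. A call has 1 to 10 rows; each row is the pose to reach, as a shift and turn from the pose commanded when the call began, along the tool's axes at that moment; what a row does not reach only later rows make up. Full scale, the value 1, is 0.12 m for a shift and 2 rad for a turn. A row lasts 1/8 s, in which the tool goes at most 62.5 mm and 10.7 degrees, less where a joint would pass 70% of its speed; a pose out of reach is approached as far as the arm can. A call with a number of a shift or a turn outside -1 to 1 is refused whole. A call with a gripper value outside its range is refused whole. "fingers" is the finger opening in mm, from 0 to 87, set as the call begins (left out, the last holds). The fingers move at their own pace and stop on an object; the grip force is fixed at half the most. Time passes only in rows, so rows that repeat a pose let the fingers close. It gives the time, the measured TCP pose, the force and the opening at its end, in the units of the state.
- telemetry.sense(): the state, without advancing time (a new reading comes with each control period).
- capture(name): name is "scene" or "top"; returns a dict with "color" (400x640x3 uint8, blue, green, red), "fx", "fy", "cx", "cy" (pixels), "k1" (the pictures are not rectified: a ray, as slopes to the right and down, at radius r is drawn at 1 + k1 r^2 times it, then the intrinsics apply), "eye" and "attitude" of the camera in the world. Camera axes: x right, y up, looking along -z (the intrinsics and any distortion apply to the point x, -y, -z); pixel columns grow to the right and rows downward; lengths in m; the calibration is good to about 2 mm. A picture is of the moment at which its call begins. There is no depth.
- order.finish_job(): hands the job in, once; it reports no verdict.
The state is a dict: "time_s": time; "joints": joint angles; "joint_velocities": joint speeds; "effort": joint torques, N m; "tcp_pos": TCP position; "ee_rot": TCP orientation; "wrist_force": force on the tool from outside, world axes, zero at the start; "moment": the same for the moment, N m; "gripper_width": opening from 0.0 (shut) to 1.0 (fully open).
Only numpy, scipy, OpenCV 4.12 (cv2) and the standard library are available. Lean on these libraries where they do the work, as an engineer would, in place of code of your own. Each camera call takes 0.05 s, during which the arm holds its last target. There are 200 camera calls.

### The job

Clamp the instrument cassette shut for sterilising: push the wings of the loose blue wing screw round clockwise (seen from above) with the fingertips, stroke after stroke, until it will turn no further and its rubber foot sits on the cassette lid, then move the hand clear. Only push the wings from one side, do not pinch them. Leave the cassette where it lies and do not disturb the tape roll, the dropper bottle or the block of bits standing round the clamp.

Things in the scene. Friction and masses are not known exactly. Their poses are not given: they have to be found in the camera images.
- clamp: Grey cassette clamp fixed to the worktop. Origin on the worktop under the upright screw axis; z up, x to its rear, y to its left. Bed 190 (x -85 to +105) by 216 (y) by 8 mm; column at the rear edge (x +84 to +102); arm 34 mm wide, top at z 76 mm, runs forward to a round boss (radius 17, top at z 82 mm) round the screw.
- wing_screw (a joint): Turn of the blue wing screw in rad: 0 = right up, grows clockwise from above (tightening), 9.42 = hard stop, rubber foot on the cassette lid. Starts at 1.4 to 3.9. At value v one wing points, in the clamp's frame, at angle 2.618 - v from x towards y, the other opposite. Stays where left; friction 0.07 N m (about 2 N at a wing). Sinks 6 mm per turn.
- screw_top (a point): Centre of the top of the screw hub, on the axis; 106 mm high at the stop, 0.955 mm more per rad still to turn. Hub radius 10 mm, reaching 21 mm down. Two upright flat wings, 8 mm thick, reach 42 mm from the axis, each ending in a round lobe of radius 14 mm centred 28 mm out; wing tops 10 mm above this point, lobe bottoms 18 mm below.
- push_sides: The two flat wing faces that are pushed to tighten (the anticlockwise-side face of each wing, seen from above). Origin on the screw axis at the hub's underside; x along the wing that the joint text gives, z up.
- rear_sides: The two opposite wing faces (clockwise side); same origin and axes. Pressing on both kinds of side at once counts as pinching.
- cassette: Perforated steel instrument cassette, 148 x 187 x 25 mm, lying loose on the clamp's bed under the foot. Origin at the centre of its underside, z up.
- tape_roll: Loose tan roll of tape lying flat, 100 x 98 x 25 mm; origin at the centre of its underside, z up.
- dropper: Loose upright brown dropper bottle with a black top, 33 mm across, 102 mm tall; origin at the centre of its underside, z up.
- bit_block: Loose blue block with upright rotary bits, 36 x 92 x 51 mm; origin at the centre of its underside, z up.
- carry_knob (a point): Top of the black carrying knob (radius 13 mm, not part of the job) on the clamp's arm, 62 mm behind the screw axis, 140 mm above the worktop. A finger pushing a wing cannot pass between it and the screw, so strokes go round the front and sides.

How it is judged (in metres and radians):
At the end, for the whole second after the job is handed in: The wing screw is at its stop (within 0.22 rad) and still; the cassette lies within 12 mm of where it was and the tape roll, dropper bottle and block of bits within 25 mm (value of joint wing_screw above 9.2 rad and velocity of joint wing_screw below 0.05 rad/s and distance of cassette from where it was at the start of the episode below 0.012 m and distance of each of tape_roll, dropper, bit_block from where it was at the start of the episode below 0.025 m); the robot touches nothing.
It fails at once if a wing is pinched: the fingers press on both sides of the wings at once (contact force between the fingers and push_sides above 4 N and contact force between the fingers and rear_sides above 4 N).
It fails at once if the cassette is lifted or shifted by more than 12 mm (distance of cassette from where it was at the start of the episode above 0.012 m).
It fails at once if the roll of tape is shifted by more than 25 mm, lifted or knocked over (distance of tape_roll from where it was at the start of the episode above 0.025 m or angle between tape_roll's own z axis and vertical above 0.35 rad).
It fails at once if the dropper bottle is shifted by more than 25 mm, lifted or knocked over (distance of dropper from where it was at the start of the episode above 0.025 m or angle between dropper's own z axis and vertical above 0.35 rad).
It fails at once if the block of bits is shifted by more than 25 mm, lifted or knocked over (distance of bit_block from where it was at the start of the episode above 0.025 m or angle between bit_block's own z axis and vertical above 0.35 rad).
It also fails if it takes over 54 s, if anything falls off the work surface, if the arm or the gripper's body presses on something with over 40 N, if the wrist force passes 120 N, or if a joint passes its speed limit or range.

## Working session

There is one attempt and no reset: what is moved stays moved. The work goes in short steps, Python scripts to look and compute and a tool call to move; the robot and the scene stay as the last step left them, time stands still between calls to the robot, and variables do not carry over. Pictures are saved under pics/ and viewed, about 8 in all and at most 12, crops included, and the job is handed in when it is done.

Besides the shell and the picture viewer there is one more tool, called by a JSON object that holds its "name" and its "arguments", one argument or row to a line. drive_tool: Moves the arm, as the interface text tells. Shift numbers are shares of 0.12 m and turn numbers shares of 2 rad, none past 1 either way. Its arguments: {"type":"object","properties":{"series":{"type":"array","items":{"type":"array","items":{"type":"number","minimum":-1,"maximum":1}}},"fingers":{"type":"number"}},"required":["series"]}

```bash
ls; mkdir -p pics; python3 - <<'E'
from station import telemetry, capture, order, r
import cv2
s=telemetry.sense(); print(s)
for n in("scene","top"):
    c=capture(n); cv2.imwrite(f"pics/{n}0.png",c["color"]); print({k:v for k,v in c.items() if k!="color"})
E
```

```text
pics
{'time_s': 0.0, 'joints': array([-5.57133655e+01,  2.20888751e+01,  3.79392007e-01, -2.94238339e-02,
       -6.84102635e+01, -1.48176850e+01]), 'joint_velocities': array([ 0.01452033, -0.05217296,  0.06501176,  0.051268  ,  0.0039098 ,
        0.09487641]), 'effort': array([-9.00743271e-04, -3.90662777e+01,  1.87403280e+01,  4.21981037e+00,
        1.09458549e-02, -1.89342527e-04]), 'tcp_pos': array([ 0.2081939 , -0.58882174,  0.29117553]), 'ee_rot': array([[-9.42885354e-01, -3.33116489e-01, -7.82788146e-04],
       [-3.33117401e-01,  9.42883245e-01,  1.99575742e-03],
       [ 7.32581207e-05,  2.14253080e-03, -9.99997702e-01]]), 'wrist_force': array([ 0.2433175 , -0.08629249,  0.27889039]), 'moment': array([0.01168068, 0.01218201, 0.01899412]), 'gripper_width': 0.9981858922128503}
{'fx': 495.3424538631193, 'fy': 495.3424538631193, 'cx': 311.2670219126645, 'cy': 204.98053717861512, 'k1': -0.15674223226165077, 'eye': array([-0.44766828,  0.94954245,  0.98140875]), 'attitude': array([[-0.73956583,  0.35314937, -0.57299905],
       [-0.67307682, -0.39202167,  0.62712566],
       [-0.00315902,  0.84947309,  0.52762249]])}
{'fx': 456.7170172718427, 'fy': 456.7170172718427, 'cx': 323.3799516220744, 'cy': 204.86657046473493, 'k1': 0.02111225138938769, 'eye': array([ 0.39163576, -0.06589062,  1.62557554]), 'attitude': array([[-0.02619287,  0.99770912, -0.06237348],
       [-0.9996441 , -0.02582563,  0.00668686],
       [ 0.00506071,  0.06252643,  0.99803048]])}
```

View pics/scene0.png

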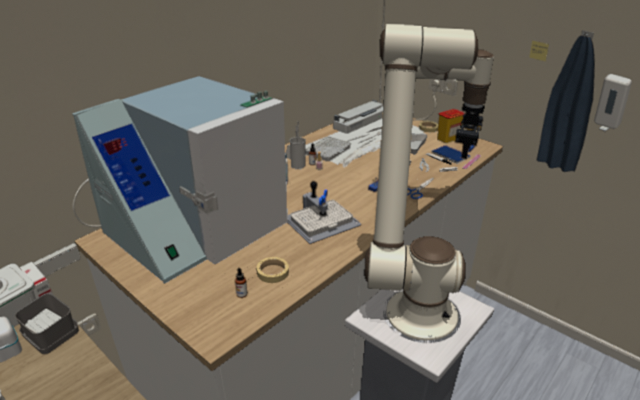

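View pics/top0.png

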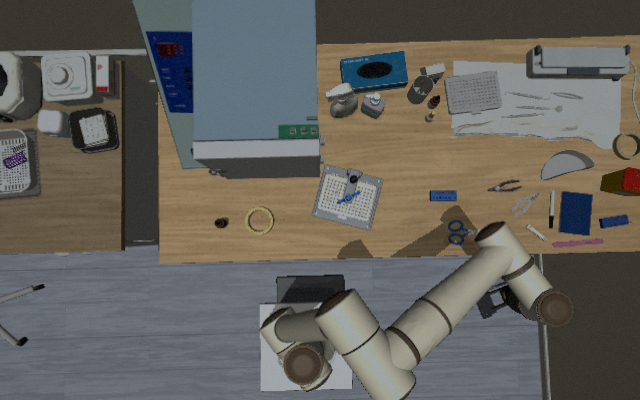

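The scene view shows the clamp at about (322,215), with the dropper at (241,283), the tape at (272,270) and the autoclave behind. In the top view the clamp is at (348,197), tape at (260,220), dropper at (221,223) and bit block at (443,196). Enlarging the clamp next.

```bash
python3 - <<'E'
import cv2,numpy as np
a=cv2.imread("pics/top0.png")[155:235,300:400]; b=cv2.imread("pics/scene0.png")[170:245,280:370]
a=cv2.resize(a,(800,640),interpolation=cv2.INTER_CUBIC)[:600]
b=cv2.resize(b,None,fx=6,fy=6,interpolation=cv2.INTER_CUBIC)
cv2.imwrite("pics/topc.png",a); cv2.imwrite("pics/scenec.png",b)
E
```

```text
(no output)
```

View pics/topc.png

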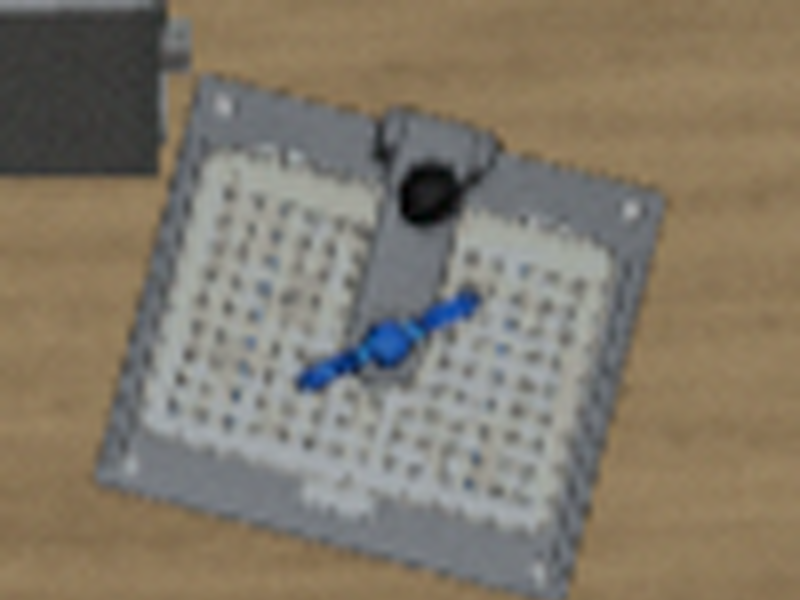

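View pics/scenec.png

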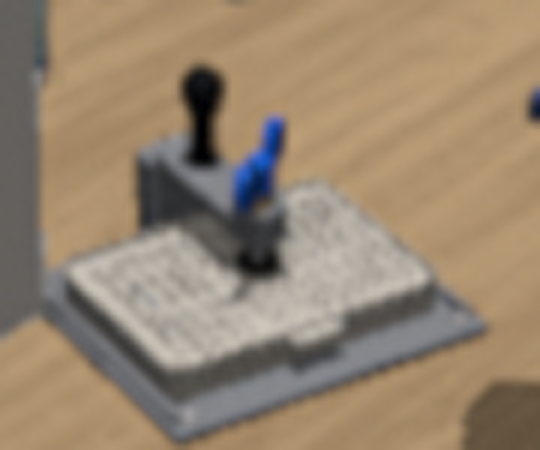

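The top crop shows the hub at (390,343), wing tips at (300,385) and (478,298), the knob at (430,194) and bed corners at (204,75), (664,190), (560,600) and (97,482). The scene crop shows the blue wing nearly edge-on at (260,160) and the knob top at (202,72).

```bash
cat > h.py <<'E'
import numpy as np, cv2
from station import telemetry, capture, order, r
def ray(c,u,v):
    k=np.array([[c["fx"],0,c["cx"]],[0,c["fy"],c["cy"]],[0,0,1]])
    p=cv2.undistortPoints(np.array([[[u,v]]],float),k,np.array([c["k1"],0,0,0.]))[0,0]
    return c["attitude"]@np.array([p[0],-p[1],-1])
def hit(c,u,v,z):
    d=ray(c,u,v); return c["eye"]+d*(z-c["eye"][2])/d[2]
def proj(c,P):
    q=(np.asarray(P)-c["eye"])@c["attitude"]; x,y=q[0]/-q[2],-q[1]/-q[2]; s=1+c["k1"]*(x*x+y*y)
    return np.array([c["fx"]*x*s+c["cx"],c["fy"]*y*s+c["cy"]])
E
python3 - <<'E'
from h import *
c=capture("top"); s=capture("scene")
T=lambda X,Y,z:hit(c,300+(X+.5)/8-.5,155+(Y+.5)/8-.5,z)
cor=[T(204,75,.008),T(664,190,.008),T(560,600,.008),T(97,482,.008)]
for p in cor: print("corner",p.round(4))
P=cv2.minAreaRect(np.array(cor)[:,:2].astype(np.float32)); print(P)
fr=(cor[2]+cor[3])/2; re=(cor[0]+cor[1])/2; d=re-fr; print("ax",np.degrees(np.arctan2(d[1],d[0])),np.linalg.norm(d))
l=(cor[0]-cor[1]+cor[3]-cor[2]); print("ay",np.degrees(np.arctan2(l[1],l[0])),np.linalg.norm(l)/2)
m=sum(cor)/4; a=np.arctan2(d[1],d[0]); print("origin from bed",m[:2]-.010*np.array([np.cos(a),np.sin(a)]))
h=T(390,343,.112);k=T(430,194,.135); print("hub",h,"knob",k,np.linalg.norm((k-h)[:2]),np.degrees(np.arctan2(*(k-h)[1::-1])))
w1=T(300,385,.112);w2=T(478,298,.112); print(w1,w2,(w1+w2)/2,np.linalg.norm(w1-w2),np.degrees(np.arctan2(*(w1-w2)[1::-1])))
for n,u,v,z in(("dropper",221,223,.09),("tape",260,220,.025),("bits",443,196,.02),("oven corner bottom",319,176.5,0.0),("oven top corner",319.5,155,0.3)): print(n,hit(c,u,v,z).round(3))
S=lambda X,Y,z:hit(s,280+(X+.5)/6-.5,170+(Y+.5)/6-.5,z)
print("scene knob",S(202,68,.140),"proj", (proj(s,[k[0],k[1],.14])-[280,170])*6)
print("scene hub proj",(proj(s,[h[0],h[1],.112])-[280,170])*6)
E
```

```text
corner [ 0.6389 -0.0866  0.008 ]
corner [ 0.582 -0.29   0.008]
corner [ 0.401  -0.2378  0.008 ]
corner [ 0.4585 -0.0344  0.008 ]
((0.5202637314796448, -0.16218483448028564), (0.212343230843544, 0.18840985000133514), 74.2110595703125)
ax -16.11389474003181 0.18808014947494045
ay 74.30129877773241 0.2112768000309363
origin from bed [ 0.51048718 -0.15939714]
hub [ 0.5088231  -0.15954529  0.112     ] knob [ 0.56790773 -0.17634137  0.135     ] 0.06142557766834056 -15.868947569923249
[ 0.49230345 -0.12166053  0.112     ] [ 0.52664113 -0.1966939   0.112     ] [ 0.50947229 -0.15917721  0.112     ] 0.08251716775380193 114.59035242276231
dropper [0.436 0.269 0.09 ]
tape [0.444 0.147 0.025]
bits [ 0.512 -0.499  0.02 ]
oven corner bottom [ 0.595 -0.064  0.   ]
oven top corner [ 0.621 -0.067  0.3  ]
scene knob [ 0.56821097 -0.17303358  0.14      ] proj [203.69058646  63.61948691]
scene hub proj [260.67206478 150.47782551]
```

{"name": "drive_tool", "arguments": {
  "series": [
    [-0.3, 0.21, 0, 0],
    [-0.6, 0.42, 0, 0],
    [-0.89, 0.634, 0, 0]
  ],
  "fingers": 44
}}

```text
time_s: 0.57
tcp_pos: [0.2842, -0.4808, 0.292]
ee_rot: [[-0.943, -0.333, -0.0], [-0.333, 0.943, 0.0], [0.0, 0.0, -1.0]]
wrist_force: [1.3, -0.1, 0.3]
gripper_width: 0.739
```

{"name": "drive_tool", "arguments": {
  "series": [
    [-0.3, 0.21, 0, 0],
    [-0.6, 0.42, 0, 0],
    [-0.89, 0.634, 0, 0]
  ]
}}

```text
time_s: 0.95
tcp_pos: [0.3596, -0.3733, 0.2922]
ee_rot: [[-0.943, -0.333, 0.0], [-0.333, 0.943, 0.0], [-0.0, 0.0, -1.0]]
wrist_force: [0.1, -0.3, 0.0]
gripper_width: 0.513
```

{"name": "drive_tool", "arguments": {
  "series": [
    [-0.3, 0.21, 0, 0],
    [-0.6, 0.42, 0, 0],
    [-0.89, 0.634, 0, 0]
  ]
}}

```text
time_s: 1.32
tcp_pos: [0.435, -0.2659, 0.2922]
ee_rot: [[-0.943, -0.333, 0.0], [-0.333, 0.943, 0.0], [-0.0, -0.0, -1.0]]
wrist_force: [0.4, 0.3, -0.1]
gripper_width: 0.506
```

{"name": "drive_tool", "arguments": {
  "series": [
    [-0.3, 0.21, 0, 0],
    [-0.6, 0.42, 0, 0],
    [-0.89, 0.634, 0, 0],
    [-0.89, 0.634, 0, 0],
    [-0.89, 0.634, 0, 0]
  ]
}}

```text
time_s: 1.95
tcp_pos: [0.5093, -0.16, 0.292]
ee_rot: [[-0.943, -0.334, -0.001], [-0.334, 0.943, 0.0], [0.001, 0.0, -1.0]]
wrist_force: [-0.5, -0.2, -0.3]
gripper_width: 0.501
```

```bash
python3 - <<'E'
from h import *
s=telemetry.sense(); print(s); R=s["ee_rot"]; print(np.degrees(np.arctan2(R[1,1],R[0,1]))+15.9, (np.array([.5095,-.1595,.3])-s["tcp_pos"])@R/.12)
E
```

```text
{'time_s': 1.95, 'joints': array([-2.23950227e-02,  1.31994296e+01, -1.23329647e+01, -4.23924187e-03,
       -6.45123286e+01, -7.04915585e+01]), 'joint_velocities': array([-1.18591404, -0.42304619, -0.28908347,  0.09935301,  0.10609683,
       -0.01055384]), 'effort': array([ 5.34295980e-01, -3.02288282e+01,  1.82646543e+01,  4.07754600e+00,
       -4.37497732e-02, -7.06304672e-04]), 'tcp_pos': array([ 0.50934528, -0.15998329,  0.29199861]), 'ee_rot': array([[-9.42733107e-01, -3.33547117e-01, -7.80535224e-04],
       [-3.33547267e-01,  9.42733375e-01,  6.70930804e-05],
       [ 7.13457902e-04,  3.23596259e-04, -9.99999693e-01]]), 'wrist_force': array([-0.49097674, -0.2095567 , -0.29372031]), 'moment': array([ 0.00799659,  0.00211444, -0.00939461]), 'gripper_width': 0.5006580603846812}
125.38421412970763 [-0.00251126  0.00338826 -0.06667897]
```

```bash
python3 - <<'E'
from h import *
c=capture("scene"); p=c["color"]; q=proj(c,[.51,-.16,.2]).astype(int); print(q)
a=p[q[1]-55:q[1]+55,q[0]-65:q[0]+65]; cv2.imwrite("pics/hov.png",cv2.resize(a,None,fx=5,fy=5,interpolation=cv2.INTER_CUBIC))
for P in([.509,-.1595,.112],[.5689,-.1763,.14]): print((proj(c,P)-q+[65,55])*5)
E
```

```text
[323 172]
[326.98950245 390.335237  ]
[278.64944877 317.57708352]
```

View pics/hov.png

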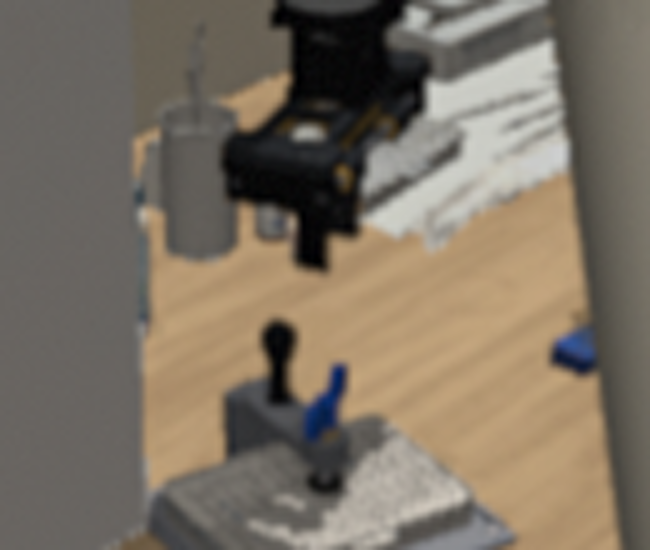

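The view shows the fingers hovering above the screw: narrow tips at (312,265), knob at (280,340), wing at (325,410). A two-finger twist about the axis (opening 44 mm) puts both tips only on the push sides and clears the knob by about 11 mm, so I'll use that.

{"name": "drive_tool", "arguments": {
  "series": [
    [0.018, 0.018, 0, -0.93],
    [0.018, 0.018, 0, -0.93],
    [0.018, 0.018, 0, -0.93],
    [0.018, 0.018, 0, -0.93],
    [0.018, 0.018, 0, -0.93],
    [0.018, 0.018, 0, -0.93],
    [0.018, 0.018, 0, -0.93],
    [0.018, 0.018, 0, -0.93],
    [0.018, 0.018, 0, -0.93],
    [0.018, 0.018, 0, -0.93]
  ]
}}

```text
time_s: 3.25
tcp_pos: [0.5061, -0.1598, 0.2923]
ee_rot: [[0.591, -0.806, -0.0], [-0.806, -0.591, 0.0], [-0.0, 0.0, -1.0]]
wrist_force: [-0.0, -0.8, 0.2]
gripper_width: 0.504
```

{"name": "drive_tool", "arguments": {
  "series": [
    [0, 0, 0, -0.93],
    [0, 0, 0, -0.93],
    [0, 0, 0, -0.93],
    [0, 0, 0, -0.93],
    [0, 0, 0, -0.93],
    [0, 0, 0, -0.93],
    [0, 0, 0, -0.93],
    [0, 0, 0, -0.93],
    [0, 0, 0, -0.93],
    [0, 0, 0, -0.93]
  ]
}}

```text
time_s: 4.5
tcp_pos: [0.5061, -0.1598, 0.2924]
ee_rot: [[0.604, 0.797, -0.0], [0.797, -0.604, 0.0], [-0.0, -0.0, -1.0]]
wrist_force: [0.3, 0.0, -0.9]
gripper_width: 0.502
```

{"name": "drive_tool", "arguments": {
  "series": [
    [0, 0, 0, -0.117],
    [0, 0, 0, -0.117],
    [0, 0, 0, -0.117],
    [0, 0, 0, -0.117]
  ]
}}

```text
time_s: 5.0
tcp_pos: [0.5065, -0.1592, 0.2923]
ee_rot: [[0.408, 0.913, 0.0], [0.913, -0.408, -0.0], [-0.0, 0.0, -1.0]]
wrist_force: [-0.5, -0.4, -0.4]
gripper_width: 0.502
```

```bash
cat >> h.py <<'E'
def st():
    s=telemetry.sense(); R=s["ee_rot"]
    print("t",s["time_s"],"phi",((np.degrees(np.arctan2(R[1,1],R[0,1]))+15.9)%360).round(2),"j6",s["joints"][5].round(1),"tcp",s["tcp_pos"].round(4),"F",s["wrist_force"].round(1),"M",s["moment"].round(2),"shift",((np.array([.5066,-.1587,.163])-s["tcp_pos"])@R/.12).round(3))
E
python3 -c "from h import *; st()"
```

```text
t 5.0 phi 351.82 j6 155.8 tcp [ 0.5065 -0.1592  0.2923] F [-0.5 -0.4 -0.4] M [-0.19  0.06  0.03] shift [ 4.000e-03 -1.000e-03  1.078e+00]
```

{"name": "drive_tool", "arguments": {
  "series": [
    [0.004, 0, 0.35, 0],
    [0.004, 0, 0.6, 0],
    [0.004, 0, 0.6, 0]
  ]
}}

```text
time_s: 5.38
tcp_pos: [0.5057, -0.1583, 0.2182]
ee_rot: [[0.407, 0.913, -0.006], [0.913, -0.407, 0.0], [-0.002, -0.005, -1.0]]
wrist_force: [0.1, -0.1, 0.7]
gripper_width: 0.504
```

```bash
python3 - <<'E'
from h import *
st(); c=capture("scene"); p=c["color"]; q=proj(c,[.51,-.16,.14]).astype(int)
a=p[q[1]-45:q[1]+45,q[0]-55:q[0]+55]; cv2.imwrite("pics/low.png",cv2.resize(a,None,fx=6,fy=6,interpolation=cv2.INTER_CUBIC))
E
```

```text
t 5.375 phi 351.86 j6 155.8 tcp [ 0.5057 -0.1583  0.2182] F [ 0.1 -0.1  0.7] M [-0.19  0.01 -0.04] shift [0.001 0.011 0.46 ]
```

View pics/low.png

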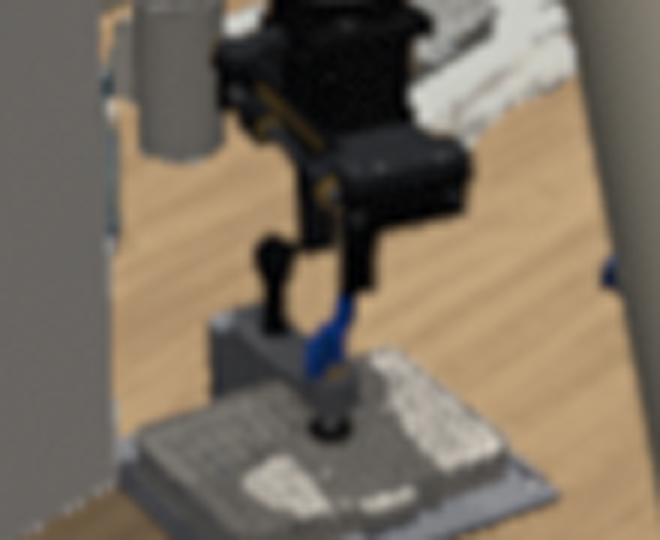

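Both fingertips are visible: the near one at (360,290) over the front and the far one at (315,245), clear of the knob at (272,270). Descending.

{"name": "drive_tool", "arguments": {
  "series": [
    [0, 0, 0.15, 0],
    [0, 0, 0.3, 0],
    [0, 0, 0.459, 0],
    [0, 0, 0.459, 0],
    [0, 0, 0.459, 0]
  ]
}}

```text
time_s: 6.05
tcp_pos: [0.5082, -0.1583, 0.1669]
ee_rot: [[0.406, 0.914, 0.003], [0.914, -0.406, -0.001], [0.001, 0.003, -1.0]]
wrist_force: [-0.2, 0.7, 0.7]
gripper_width: 0.505
```

```bash
python3 -c "from h import *; st()"
```

```text
t 6.05 phi 351.94 j6 155.8 tcp [ 0.5082 -0.1583  0.1669] F [-0.2  0.7  0.7] M [-0.19  0.1   0.02] shift [-0.008 -0.011  0.032]
```

{"name": "drive_tool", "arguments": {
  "series": [
    [-0.004, -0.005, 0.01, 0.08],
    [-0.004, -0.005, 0.01, 0.16],
    [-0.004, -0.005, 0.01, 0.24],
    [-0.004, -0.005, 0.01, 0.32],
    [-0.004, -0.005, 0.01, 0.4]
  ]
}}

```text
time_s: 6.68
tcp_pos: [0.5083, -0.1582, 0.1657]
ee_rot: [[0.94, 0.341, 0.006], [0.341, -0.94, -0.0], [0.005, 0.002, -1.0]]
wrist_force: [2.6, 0.1, -2.2]
gripper_width: 0.507
```

```bash
python3 - <<'E'
from h import *
st(); c=capture("scene"); p=c["color"]; q=proj(c,[.51,-.16,.14]).astype(int)
a=p[q[1]-45:q[1]+45,q[0]-55:q[0]+55]; cv2.imwrite("pics/tw1.png",cv2.resize(a,None,fx=6,fy=6,interpolation=cv2.INTER_CUBIC))
E
```

```text
t 6.675 phi 305.82 j6 109.7 tcp [ 0.5083 -0.1582  0.1657] F [ 2.6  0.1 -2.2] M [ 0.05 -0.55  0.07] shift [-0.015 -0.001  0.022]
```

View pics/tw1.png

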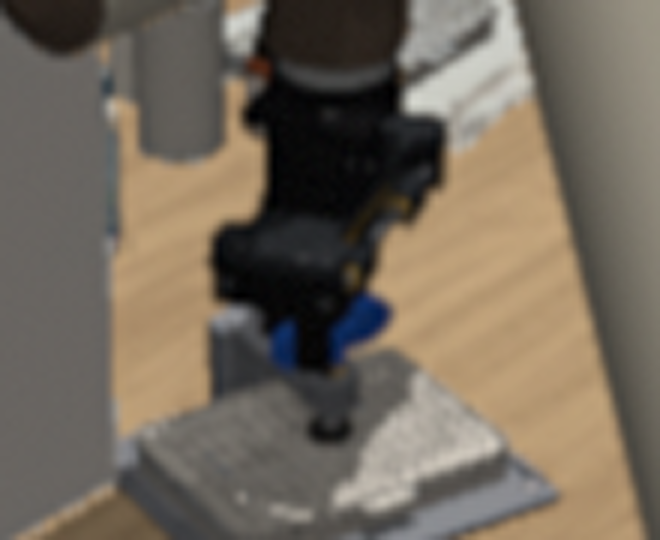

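The blue wing has turned with the fingers (lobes at (285,350) and (370,315)), and the moment of 0.07 N m matches the screw friction. Continuing stroke 1.

{"name": "drive_tool", "arguments": {
  "series": [
    [0, 0, 0, 0.08],
    [0, 0, 0, 0.16],
    [0, 0, 0, 0.24],
    [0, 0, 0, 0.32],
    [0, 0, 0, 0.4],
    [0, 0, 0, 0.48],
    [0, 0, 0, 0.56],
    [0, 0, 0, 0.64]
  ]
}}

```text
time_s: 7.72
tcp_pos: [0.5078, -0.1586, 0.1655]
ee_rot: [[0.598, -0.802, 0.004], [-0.802, -0.598, -0.001], [0.003, -0.003, -1.0]]
wrist_force: [1.9, -1.5, -2.0]
gripper_width: 0.505
```

```bash
python3 -c "from h import *; st()"
```

```text
t 7.725 phi 232.61 j6 36.5 tcp [ 0.5078 -0.1586  0.1655] F [ 1.9 -1.5 -2. ] M [-0.23 -0.47  0.02] shift [-0.006  0.009  0.02 ]
```

{"name": "drive_tool", "arguments": {
  "series": [
    [-0.006, 0.012, 0, 0.06],
    [-0.006, 0.012, 0, 0.12],
    [-0.006, 0.012, 0, 0.18],
    [-0.006, 0.012, 0, 0.24],
    [-0.006, 0.012, 0, 0.3],
    [-0.006, 0.012, 0, 0.36]
  ]
}}

```text
time_s: 8.48
tcp_pos: [0.5066, -0.1581, 0.1653]
ee_rot: [[-0.078, -0.997, 0.005], [-0.997, 0.078, 0.0], [-0.001, -0.005, -1.0]]
wrist_force: [3.9, 1.7, -3.3]
gripper_width: 0.509
```

```bash
python3 -c "from h import *; st()"
```

```text
t 8.475 phi 191.43 j6 -4.6 tcp [ 0.5066 -0.1581  0.1653] F [ 3.9  1.7 -3.3] M [ 0.7  -0.68  0.09] shift [ 0.005 -0.001  0.019]
```

{"name": "drive_tool", "arguments": {
  "series": [
    [0, 0, 0, 0.06],
    [0, 0, 0, 0.12],
    [0, 0, 0, 0.18],
    [0, 0, 0, 0.24],
    [0, 0, 0, 0.3]
  ]
}}

```text
time_s: 9.1
tcp_pos: [0.5065, -0.1582, 0.1653]
ee_rot: [[-0.627, -0.779, 0.005], [-0.779, 0.627, 0.0], [-0.003, -0.004, -1.0]]
wrist_force: [1.9, 2.5, -0.0]
gripper_width: 0.504
```

```bash
python3 - <<'E'
from h import *
st(); c=capture("scene"); p=c["color"]; q=proj(c,[.51,-.16,.14]).astype(int)
a=p[q[1]-45:q[1]+45,q[0]-55:q[0]+55]; cv2.imwrite("pics/tw2.png",cv2.resize(a,None,fx=6,fy=6,interpolation=cv2.INTER_CUBIC))
E
```

```text
t 9.1 phi 157.05 j6 -39.0 tcp [ 0.5065 -0.1582  0.1653] F [ 1.9  2.5 -0. ] M [ 0.75 -0.7   0.05] shift [ 0.003 -0.003  0.02 ]
```

View pics/tw2.png

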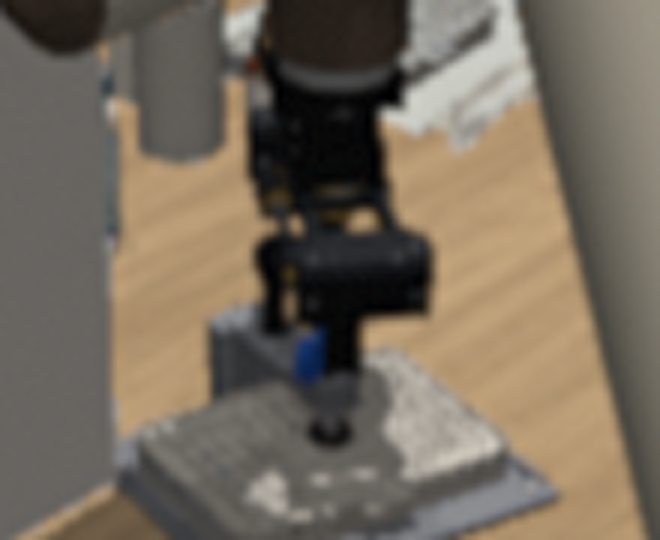

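Passed the knob freely. The blue hub and wing show at (312,355), beside the near finger at (345,345). Now back off slightly, lift, and turn back half a turn for stroke 2.

{"name": "drive_tool", "arguments": {
  "series": [
    [0, 0, 0, -0.044],
    [0, 0, -0.2, -0.044],
    [0, 0, -0.4, -0.044],
    [0, 0, -0.5, -0.044],
    [0, 0, -0.5, -0.044]
  ]
}}

```text
time_s: 9.78
tcp_pos: [0.505, -0.1587, 0.2251]
ee_rot: [[-0.555, -0.832, 0.002], [-0.832, 0.555, -0.0], [-0.001, -0.002, -1.0]]
wrist_force: [-0.1, -0.4, -0.8]
gripper_width: 0.504
```

{"name": "drive_tool", "arguments": {
  "series": [
    [0, 0, 0, -0.8],
    [0, 0, 0, -0.8],
    [0, 0, 0, -0.8],
    [0, 0, 0, -0.8],
    [0, 0, 0, -0.8],
    [0, 0, 0, -0.8],
    [0, 0, 0, -0.8],
    [0, 0, 0, -0.8],
    [0, 0, 0, -0.8],
    [0, 0, 0, -0.8]
  ]
}}

```text
time_s: 11.02
tcp_pos: [0.5042, -0.1586, 0.223]
ee_rot: [[0.847, -0.532, -0.002], [-0.532, -0.847, 0.0], [-0.002, 0.001, -1.0]]
wrist_force: [0.0, -0.2, -0.1]
gripper_width: 0.505
```

{"name": "drive_tool", "arguments": {
  "series": [
    [0, 0, 0, -0.8],
    [0, 0, 0, -0.8],
    [0, 0, 0, -0.8],
    [0, 0, 0, -0.8],
    [0, 0, 0, -0.8],
    [0, 0, 0, -0.8],
    [0, 0, 0, -0.8],
    [0, 0, 0, -0.8],
    [0, 0, 0, -0.8],
    [0, 0, 0, -0.8]
  ]
}}

```text
time_s: 12.28
tcp_pos: [0.5045, -0.1587, 0.2234]
ee_rot: [[0.508, 0.861, -0.001], [0.861, -0.508, 0.0], [-0.0, -0.001, -1.0]]
wrist_force: [-0.5, -0.1, 0.3]
gripper_width: 0.507
```

```bash
python3 -c "from h import *; st()"
```

```text
t 12.275 phi 345.36 j6 149.3 tcp [ 0.5045 -0.1587  0.2234] F [-0.5 -0.1  0.3] M [-0.16  0.09  0.01] shift [0.009 0.016 0.504]
```

{"name": "drive_tool", "arguments": {
  "series": [
    [0.009, 0.014, 0.2, 0],
    [0.009, 0.014, 0.4, 0],
    [0.009, 0.014, 0.52, 0],
    [0.009, 0.014, 0.52, 0],
    [0.009, 0.014, 0.52, 0]
  ]
}}

```text
time_s: 12.9
tcp_pos: [0.5074, -0.1587, 0.1623]
ee_rot: [[0.506, 0.862, 0.001], [0.862, -0.506, -0.0], [0.0, 0.001, -1.0]]
wrist_force: [0.0, 0.4, 0.5]
gripper_width: 0.5
```

{"name": "drive_tool", "arguments": {
  "series": [
    [0, 0, 0, 0.08],
    [0, 0, 0, 0.16],
    [0, 0, 0, 0.24],
    [0, 0, 0, 0.32],
    [0, 0, 0, 0.4],
    [0, 0, 0, 0.48]
  ]
}}

```text
time_s: 13.65
tcp_pos: [0.5083, -0.1585, 0.1628]
ee_rot: [[0.997, 0.075, 0.005], [0.075, -0.997, -0.0], [0.005, 0.001, -1.0]]
wrist_force: [2.3, -0.4, -1.2]
gripper_width: 0.506
```

```bash
python3 -c "from h import *; st()"
```

```text
t 13.65 phi 290.21 j6 94.1 tcp [ 0.5083 -0.1585  0.1628] F [ 2.3 -0.4 -1.2] M [-0.09 -0.53  0.02] shift [-0.014  0.001 -0.002]
```

{"name": "drive_tool", "arguments": {
  "series": [
    [-0.01, 0, 0, 0.08],
    [-0.01, 0, 0, 0.16],
    [-0.01, 0, 0, 0.24],
    [-0.01, 0, 0, 0.32],
    [-0.01, 0, 0, 0.4],
    [-0.01, 0, 0, 0.48],
    [-0.01, 0, 0, 0.56],
    [-0.01, 0, 0, 0.64]
  ]
}}

```text
time_s: 14.65
tcp_pos: [0.5071, -0.1585, 0.1628]
ee_rot: [[0.358, -0.934, 0.005], [-0.934, -0.358, 0.0], [0.002, -0.005, -1.0]]
wrist_force: [1.4, 1.3, -1.7]
gripper_width: 0.508
```

{"name": "drive_tool", "arguments": {
  "series": [
    [0, 0, 0, 0.04],
    [0, 0, 0, 0.08],
    [0, 0, 0, 0.12],
    [0, 0, 0, 0.16]
  ]
}}

```text
time_s: 15.15
tcp_pos: [0.5072, -0.1582, 0.1627]
ee_rot: [[0.048, -0.999, 0.005], [-0.999, -0.048, 0.0], [-0.0, -0.005, -1.0]]
wrist_force: [2.1, 0.6, -2.0]
gripper_width: 0.508
```

```bash
python3 -c "from h import *; st()"
```

```text
t 15.15 phi 198.68 j6 2.6 tcp [ 0.5072 -0.1582  0.1627] F [ 2.1  0.6 -2. ] M [ 0.55 -0.5   0.07] shift [ 0.004  0.005 -0.003]
```

{"name": "drive_tool", "arguments": {
  "series": [
    [0, 0, 0, 0.025],
    [0, 0, 0, 0.05],
    [0, 0, 0, 0.075],
    [0, 0, 0, 0.1],
    [0, 0, 0, 0.1]
  ]
}}

```text
time_s: 15.78
tcp_pos: [0.5071, -0.1583, 0.1625]
ee_rot: [[-0.148, -0.989, 0.004], [-0.989, 0.148, 0.0], [-0.001, -0.004, -1.0]]
wrist_force: [3.5, 2.8, -1.6]
gripper_width: 0.508
```

```bash
python3 -c "from h import *; st()"
```

```text
t 15.775 phi 187.41 j6 -8.6 tcp [ 0.5071 -0.1583  0.1625] F [ 3.5  2.8 -1.6] M [ 0.63 -0.75  0.09] shift [ 0.004  0.003 -0.004]
```

{"name": "drive_tool", "arguments": {
  "series": [
    [0, 0, 0, 0.01],
    [0, 0, 0, 0.02],
    [0, 0, 0, 0.03],
    [0, 0, 0, 0.03]
  ]
}}

```text
time_s: 16.27
tcp_pos: [0.5069, -0.1585, 0.1623]
ee_rot: [[-0.207, -0.978, 0.004], [-0.978, 0.207, -0.0], [-0.001, -0.004, -1.0]]
wrist_force: [4.6, 2.6, 0.2]
gripper_width: 0.508
```

```bash
python3 -c "from h import *; st()"
```

```text
t 16.275 phi 183.92 j6 -12.1 tcp [ 0.5069 -0.1585  0.1623] F [4.6 2.6 0.2] M [ 0.78 -1.31  0.11] shift [ 0.002  0.002 -0.006]
```

{"name": "drive_tool", "arguments": {
  "series": [
    [0, 0, 0, 0.01],
    [0, 0, 0, 0.02],
    [0, 0, 0, 0.03],
    [0, 0, 0, 0.03]
  ]
}}

```text
time_s: 16.77
tcp_pos: [0.5073, -0.158, 0.1623]
ee_rot: [[-0.264, -0.964, 0.005], [-0.964, 0.264, 0.0], [-0.001, -0.004, -1.0]]
wrist_force: [5.8, 5.2, -0.7]
gripper_width: 0.509
```

```bash
python3 -c "from h import *; st()"
```

```text
t 16.775 phi 180.59 j6 -15.5 tcp [ 0.5073 -0.158   0.1623] F [ 5.8  5.2 -0.7] M [ 1.41 -1.53  0.44] shift [ 0.007  0.004 -0.006]
```

{"name": "drive_tool", "arguments": {
  "series": [
    [0, 0, 0, 0.01],
    [0, 0, 0, 0.02],
    [0, 0, 0, 0.03],
    [0, 0, 0, 0.03]
  ]
}}

```text
time_s: 17.27
tcp_pos: [0.5074, -0.1579, 0.1623]
ee_rot: [[-0.318, -0.948, 0.004], [-0.948, 0.318, -0.001], [-0.001, -0.004, -1.0]]
wrist_force: [6.0, 5.2, -1.5]
gripper_width: 0.507
```

```bash
python3 -c "from h import *; st()"
```

```text
t 17.275 phi 177.38 j6 -18.8 tcp [ 0.5074 -0.1579  0.1623] F [ 6.   5.2 -1.5] M [ 1.58 -1.47  1.25] shift [ 0.008  0.004 -0.006]
```

The moment rose from 0.1 to 1.25 N m at the predicted angle, with little net force, so the screw is at its stop. Backing off, lifting and moving clear.

{"name": "drive_tool", "arguments": {
  "series": [
    [0, 0, 0, -0.04],
    [0, 0, 0, -0.08],
    [0, 0, -0.2, -0.08],
    [0, 0, -0.5, -0.08],
    [0, 0, -0.9, -0.08],
    [0, 0, -0.9, -0.08]
  ]
}}

```text
time_s: 18.02
tcp_pos: [0.5059, -0.1593, 0.2734]
ee_rot: [[-0.169, -0.986, 0.005], [-0.986, 0.169, -0.001], [0.0, -0.005, -1.0]]
wrist_force: [0.1, 1.0, -1.0]
gripper_width: 0.504
```

{"name": "drive_tool", "arguments": {
  "series": [
    [0.4, 0.3, 0, 0],
    [0.8, 0.5, 0, 0],
    [1, 0.6, 0, 0],
    [1, 0.6, 0, 0]
  ]
}}

```text
time_s: 18.52
tcp_pos: [0.4118, -0.2657, 0.2684]
ee_rot: [[-0.172, -0.985, -0.004], [-0.985, 0.172, 0.001], [-0.001, 0.005, -1.0]]
wrist_force: [0.6, -0.3, -0.6]
gripper_width: 0.509
```

{"name": "drive_tool", "arguments": {
  "series": [
    [0.4, 0.2, 0, 0],
    [0.8, 0.4, 0, 0],
    [1, 0.4, 0, 0],
    [1, 0.4, 0, 0],
    [1, 0.4, 0, 0]
  ]
}}

```text
time_s: 19.15
tcp_pos: [0.3469, -0.3742, 0.2689]
ee_rot: [[-0.168, -0.986, -0.002], [-0.986, 0.168, 0.001], [-0.001, 0.002, -1.0]]
wrist_force: [0.7, 0.3, 0.3]
gripper_width: 0.506
```

```bash
python3 - <<'E'
from h import *
st(); c=capture("top"); a=cv2.resize(c["color"][155:230,300:400],(800,600),interpolation=cv2.INTER_CUBIC); cv2.imwrite("pics/end.png",a)
a0=cv2.imread("pics/top0.png")
for n,x,y in(("tape",260,220),("drop",221,223),("bits",443,196)):
    w=[i[y-20:y+20,x-22:x+22].astype(np.float32).mean(2) for i in(a0,c["color"])]; print(n,cv2.phaseCorrelate(*w))
for v in(9.42,9.2):
    t=np.degrees(2.618-v)-15.9; d=np.array([np.cos(np.radians(t)),np.sin(np.radians(t)),0])
    for s in(1,-1): print(v,((proj(c,np.array([.5095,-.1595,.107])+s*.042*d)-[300,155]+.5)*8-.5).round(0))
E
```

```text
t 19.15 phi 186.24 j6 19.3 tcp [ 0.3469 -0.3742  0.2689] F [0.7 0.3 0.3] M [ 0.05  0.07 -0.03] shift [-1.993 -1.012  0.883]
tape ((0.5246541973896974, -0.04864987247725949), 0.9817323393291897)
drop ((0.7170112082718276, 0.05028713498058934), 1.0689204374949137)
bits ((-0.16482246726330985, -0.64960297489732), 0.22999906380971272)
9.42 [459. 270.]
9.42 [319. 414.]
9.2 [441. 257.]
9.2 [337. 428.]
```

View pics/end.png

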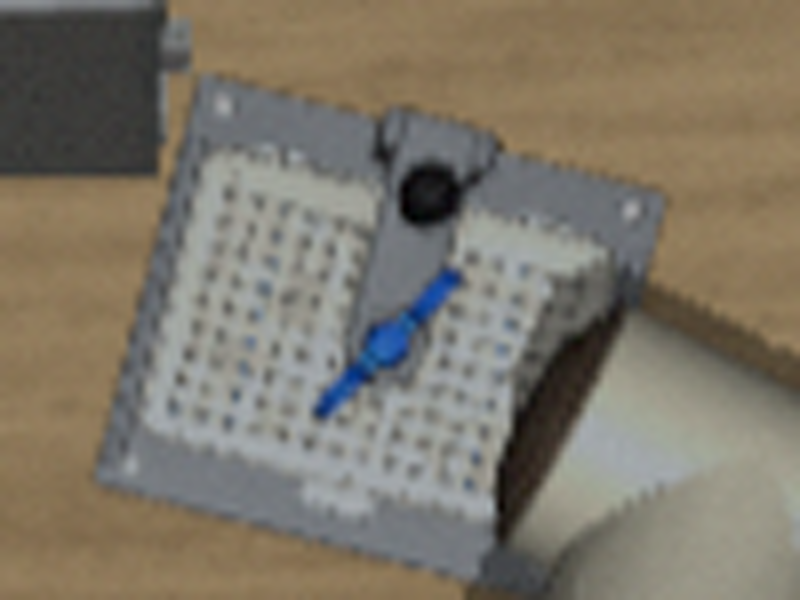

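The wing tips at (457,275) and (321,412) match the prediction for the stop, (459,270) and (319,414). The cassette holes and edges are where they were. Handing in.

```bash
python3 -c "
from h import *
print(order.finish_job()); st()"
```

```text
the job is handed in; nothing more can be done
None
the job is handed in; nothing more can be done
```

The wing screw is turned down to its stop and I handed the job in at about 19 s of the 54 s allowed; no verdict is reported.

**How it was done:** I set the fingers 44 mm apart, centred over the screw, and turned the hand clockwise in two strokes of about 195° and 168°. Each fingertip pushed one wing, from the push side only, and between strokes I lifted the hand and turned it back. The task said a finger could not pass between the knob and the screw. From the dimensions I reckoned there was about 11 mm of room, so I passed there slowly, and there was no resistance.

**Last checks:**
- **Screw at its stop:** the twist moment rose from about 0.1 to 1.25 N m at the predicted angle. In the last picture the wing tips lie within about 5 enlarged pixels (roughly 2°) of where they should be at 9.42 rad.
- **Cassette:** it looks unmoved in the same picture, except for its right-hand edge, which the arm hid.
- **Tape roll and dropper:** the image comparison gave shifts of 0.5–0.7 pixel (about 2 mm), which I take as noise.
- **Bit block:** its comparison was weak (response 0.23), probably because of the arm or its shadow. It read about 0.7 pixel, and the hand stayed well away from the block throughout.
- **Hand clear:** the tool was about 0.27 m up and well to the side, with wrist force under 1 N.

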